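# Lock the push-and-turn cap on the dishwasher-tablet tub

### The job

Put the child-safe cap back on the dishwasher-tablet tub: set it over the neck, press it down against the springy seal and turn it clockwise until you feel it stop, then let go so that it stays caught, level and held down. Be gentle: about 10 N of push and a 0.3 N m twist against the stop are enough, and all the forces between cap and tub added together must never pass 30 N. Leave the mug, the soap bottle and the preserve jar where they are.

Things in the scene. Friction and masses are not known exactly. Their poses are not given: they have to be found in the camera images.
- cap: Grey plastic round push-and-turn cap, loose, wing up, about 0.08 kg. Origin: centre of its underside, z up. Skirt 66 outside, 58 inside, 26 high; hollow, its ceiling 22 above the origin. Inside the rim, in line with the wing at +x and -x, two lugs: 5 high (0 to 5), 11 wide, reaching in to 23 from the axis. Half a turn makes no difference.
- wing (a point): Top centre of the cap's grip bar, 52 above the cap's origin. The bar is a straight upright wing on the cap's top, 52 long along the cap's x, 14 thick along its y, 26 high.
- tub: White tub 120 (x) by 100 (y), 84 high, with a round neck, on a rubber pad in a screwed-down caddy: it stays put, only yields under twist (8 N m/rad). Origin: on the counter under the neck's axis, z up. Locked, the cap's origin is 94 above the tub's, spring-held in notches 3 deep with about 3 degrees of play, wing along the tub's x give or take 22 degrees.
- neck (a point): Centre of the neck's hard top, 110 above the tub's origin. Neck 42 wide. A black sprung seal, 30 wide, stands 12 above it: about 1 N per mm pushed, so a cap merely set on rests with its origin 11 below this point. Pushed 19 below (9 N) the cap can turn clockwise under the neck's lips; 22 below (12 N) it meets the hard neck.
- gap (a point): Usual middle of one of two gaps between the neck's two outer lugs (54 across, bevelled, top 4 below the neck's): 24 from the axis, 71 degrees counter-clockwise from above of the tub's x; one opposite. The neck ring sits up to 22 degrees either way of this. The cap's lugs enter within 30 degrees of the true middle; from there pressed it turns 71 clockwise to hard stops under the notches.
- mug: White mug 76 wide, 90 high, handle at its +y side; origin: centre of its underside. Bystander. It and the cap stand on either side of the tub, either way round.
- soap: Brown bottle with a black cap, 60 wide, 180 high; origin: centre of its underside. Bystander beyond the tub.
- preserve: Glass jar with a dark lid, 74 wide, 110 high; origin: centre of its underside. Bystander beyond the tub.

How it is judged:
On the way, in this order (a step that is already met when the one before it is completed fails the run):
1. the cap has gone down over the neck, its lugs in the gaps (horizontal distance between cap and tub below 0.004 m and z of cap in the frame of tub below 0.102 m and angle between cap's own z axis and vertical below 0.1 rad), for 0.05 s.
2. the cap is pressed down far enough for its lugs to pass under the neck's lips (z of cap in the frame of tub below 0.0925 m and horizontal distance between cap and tub below 0.004 m), for 0.05 s.
At the end, for the whole second after the job is handed in: The released cap is caught on the tub: origin 92.5 to 95.7 mm above the tub's, under 4 mm off its axis, wing within 0.52 rad of the tub's x axis, tilted under 0.08 rad, still (10 mm/s, 0.1 rad/s), and pressed up by the seal (over 4 N between cap and tub) (z of cap in the frame of tub between 0.0925 and 0.0957 m and horizontal distance between cap and tub below 0.004 m and angle between the x axis of cap and the x axis of tub, either way round below 0.52 rad and angle between cap's own z axis and vertical below 0.08 rad and linear speed of cap below 0.01 m/s and angular speed of cap below 0.1 rad/s and contact force between cap and tub above 4 N); the robot touches nothing.
It fails at once if the contact forces between cap and tub add up to more than 30 N (contact force between cap and tub above 30 N).
It fails at once if the mug is moved by more than 3 cm (distance of mug from where it was at the start of the episode above 0.03 m).
It fails at once if the soap bottle is moved by more than 3 cm (distance of soap from where it was at the start of the episode above 0.03 m).
It fails at once if the preserve jar is moved by more than 3 cm (distance of preserve from where it was at the start of the episode above 0.03 m).
It also fails if it takes over 72 s, if anything falls off the work surface, if the arm or the gripper's body presses on something with over 40 N, if the wrist force passes 120 N, or if a joint passes its speed limit or range.

### The arm

A 6-joint arm with a two-finger parallel gripper is mounted at the origin on the work surface. World frame = base frame: x ahead of the robot, y to its left, z up, the work surface at z = 0. Lengths are in m, angles in rad, forces in N, time in s.
With the tool pointing down it reaches from about 0.35 to 0.85 m from the base axis. Payload 8.1 kg.
Tool frame: the origin (TCP) lies midway between the tips of the shut fingers; the grasp point (between the pads) lies 19 mm behind it (robot.grip_point_offset is the distance from the TCP to the grasp point, in m); z points along the fingers, y is the line along which they close (so a half turn about z gives the same grasp; the last joint's range is limited). The gripper opens to 93 mm and grips with 3 to 60 N. Pads are 15 mm wide; open, the fingers measure 128 mm over their backs; the gripper's body (75 mm by 188 mm) begins 65 mm behind the grasp point.
Start: joints at [1.188, 0.13, 1.488, -0, 1.523, -0.085], TCP at [0.176, 0.574, 0.219] pointing down, gripper open.
Joint ranges: [-2.96, 2.96], [-0.89, 2.26], [0.02, 2.5], [-1.34, 4.48], [0, 2.73], [-2.66, 2.66]. Speed limits (rad/s): [2.39, 2.39, 2.79, 3.14, 3.14, 3.14].

### API

Orientations are given as a rotation vector (axis times angle).
In Python, from plant import robot, read_camera, job gives the robot as it stands.
- The arm moves only by the shell command python3 -m inch 'ROWS' [FORCE]. ROWS is JSON, one flat list of numbers, 5 for each row, row after row: the shift along the world's x, y, z in mm, then the turn about the world's z in degrees, then the opening in per cent of the stroke, from 0 (shut) to 100 (fully open). In form: [dx, dy, dz, yaw, hand, dx, dy, dz, yaw, hand, ...]. A call has 1 to 10 rows; each row is the pose to reach, as a shift and turn from the pose commanded when the call began; what a row does not reach only later rows make up. A row lasts 1/12 s, in which the tool goes at most 41.7 mm and 7.16 degrees, less where a joint would pass 70% of its speed; a pose out of reach is approached as far as the arm can. A call with a gripper value outside its range is refused whole. The fingers move at their own pace and stop on an object; FORCE is the grip in N (left out, the last holds). Time passes only in rows, so rows that repeat a pose let the fingers close. It gives the time, the measured TCP pose, the force, the opening and the grip force at its end, in the units of the state.
- robot.read_state(): the state, without advancing time (a new reading comes with each control period).
- read_camera(name): name is "scene" or "top"; returns a dict with "image" (480x640x3 uint8, blue, green, red), "K" (3x3 intrinsics, pixels), "extrinsics" (4x4, takes a point from world to camera coordinates). Camera axes: x right, y down, z forward; pixel columns grow to the right and rows downward; lengths in m; the calibration is good to about 2 mm. A picture is of the moment at which its call begins. There is no depth.
- job.close_job(): hands the job in; it is judged then, once.
The state is a dict: "t": time; "q": joint angles; "dq": joint speeds; "joint_torque": joint torques, N m; "tool_pos": TCP position; "orientation": TCP orientation; "force": force on the tool from outside, world axes, zero at the start; "wrist_torque": the same for the moment, N m; "opening": finger opening in m; "gripper_force": force on a finger pad.
Only numpy, scipy, OpenCV 4.12 (cv2) and the standard library are available. Lean on these libraries where they do the work, as an engineer would, in place of code of your own. Each camera call takes 0.05 s, during which the arm holds its last target. There are 200 camera calls.

## Working session

There is one attempt and no reset: what is moved stays moved. The work goes in short steps, Python scripts to look and compute and a shell command to move; the robot and the scene stay as the last step left them, time stands still between calls to the robot, and variables do not carry over. Pictures are saved under pics/ and viewed, at most 10 in all, crops included, and the job is handed in when it is done.

```bash
mkdir -p pics; python3 - <<'E'
from plant import robot, read_camera
import cv2,numpy as np
for n in("scene","top"):
    c=read_camera(n); cv2.imwrite(f"pics/{n}0.png",c["image"]); print(n,c["K"].tolist(),np.round(c["extrinsics"],4).tolist())
s=robot.read_state(); print({k:np.round(v,3).tolist() for k,v in s.items()})
E
```

```text
scene [[542.0703431502917, 0.0, 324.95480429580044], [0.0, 542.0703431502917, 234.07118863912063], [0.0, 0.0, 1.0]] [[0.7363, 0.6765, 0.0132, -0.4324], [0.5263, -0.5603, -0.6396, -0.274], [-0.4253, 0.4779, -0.7686, 1.225], [0.0, 0.0, 0.0, 1.0]]
top [[449.24353110017364, 0.0, 313.8282022880076], [0.0, 449.24353110017364, 242.6648812103496], [0.0, 0.0, 1.0]] [[-0.0253, -0.9993, -0.026, 0.0201], [-0.9921, 0.0283, -0.1221, 0.5722], [0.1228, 0.0227, -0.9922, 0.9662], [0.0, 0.0, 0.0, 1.0]]
{'t': 0.1, 'q': [1.188, 0.131, 1.489, 0.0, 1.523, -0.085], 'dq': [0.001, -0.002, -0.001, 0.0, 0.0, 0.002], 'joint_torque': [0.003, -56.134, -49.31, 0.077, 0.029, -0.0], 'tool_pos': [0.176, 0.573, 0.218], 'orientation': [-0.466, -3.106, 0.003], 'force': [-0.285, 0.786, 0.469], 'wrist_torque': [0.032, -0.004, -0.028], 'gripper_force': 0.0, 'opening': 0.093}
```

View pics/scene0.png

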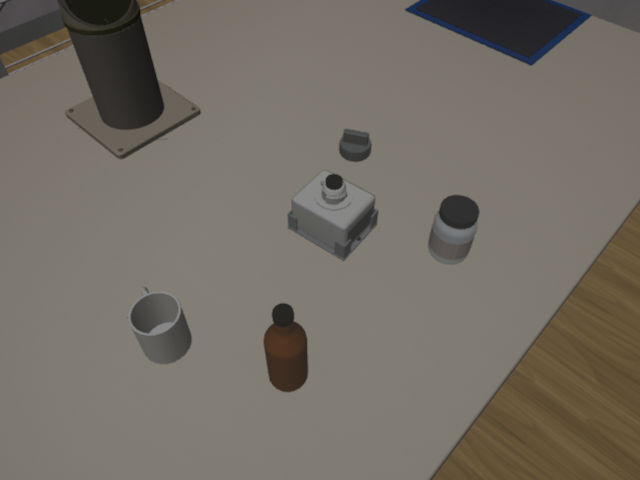

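View pics/top0.png

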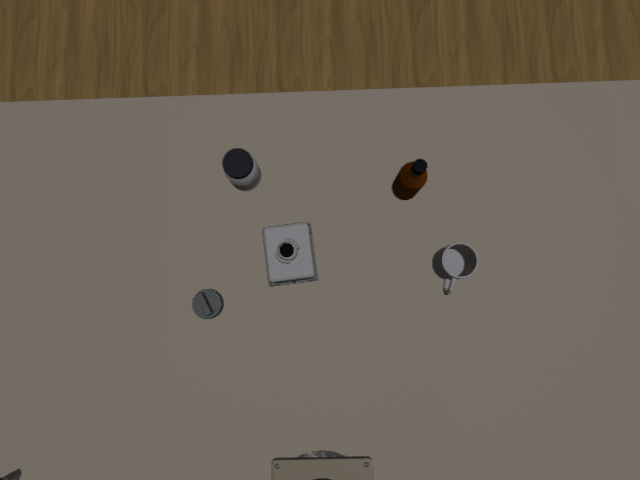

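Scene view: cap at (355,145), neck seal at (334,183), mug (160,327), soap (286,350), jar (455,230). Top view: cap (207,304), seal (287,250), tub (290,253). Next I'll view enlarged crops.

```bash
python3 - <<'E'
import cv2,numpy as np
a=cv2.imread("pics/scene0.png");b=cv2.imread("pics/top0.png")
def cr(i,x,y,w,h,k):
    return cv2.resize(np.clip(i[y:y+h,x:x+w].astype(float)*1.6,0,255).astype(np.uint8),None,fx=k,fy=k,interpolation=cv2.INTER_CUBIC)
# left: top tub (255,215)+66x75, top cap (185,280)+66x50... ; x4
A=cr(b,255,215,66,75,6);B=cr(b,182,279,66,50,6)
C=cr(a,310,165,66,60,6);D=cr(a,322,120,66,50,6)
o=np.zeros((600,800,3),np.uint8)
A=cv2.resize(A,(317,360))[:300];B=B[:300]
o[:300,:317]=A[:, :317];o[300:600,:396]=B;o[:300,400:796]=C[:300];o[300:600,400:796]=D
cv2.imwrite("pics/crop0.png",o)
E
```

```text
(no output)
```

View pics/crop0.png

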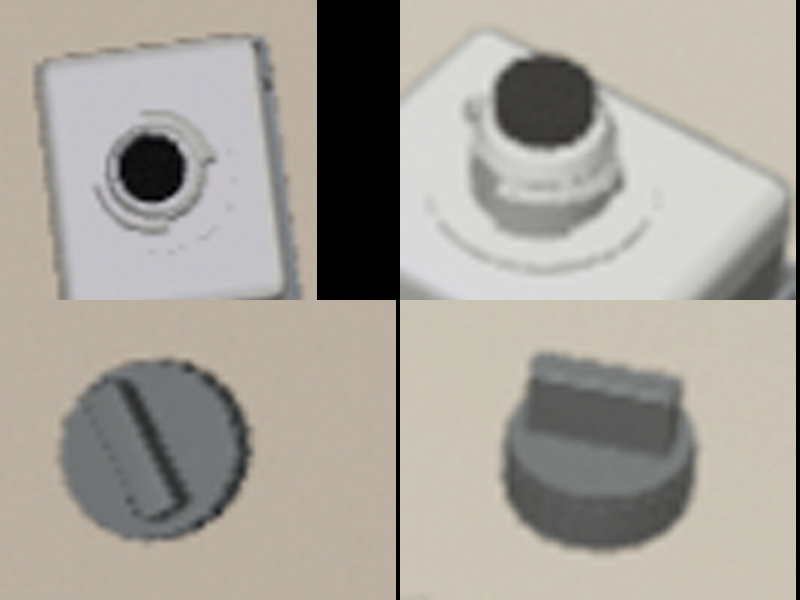

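```bash
cat > h.py <<'E'
import numpy as np
K={'s':np.array([[542.0703,0,324.9548],[0,542.0703,234.0712],[0,0,1]]),'t':np.array([[449.24353,0,313.8282],[0,449.24353,242.66488],[0,0,1]])}
E={'s':np.array([[0.7363,0.6765,0.0132,-0.4324],[0.5263,-0.5603,-0.6396,-0.274],[-0.4253,0.4779,-0.7686,1.225]]),'t':np.array([[-0.0253,-0.9993,-0.026,0.0201],[-0.9921,0.0283,-0.1221,0.5722],[0.1228,0.0227,-0.9922,0.9662]])}
def ray(c,p):
    R,t=E[c][:,:3],E[c][:,3]; d=R.T@np.linalg.inv(K[c])@[p[0],p[1],1]; return -R.T@t,d/np.linalg.norm(d)
def onz(c,p,z):
    o,d=ray(c,p); return o+d*(z-o[2])/d[2]
def tri(a,b):
    M=np.zeros((3,3));v=np.zeros(3)
    for c,p in(('t',a),('s',b)):
        o,d=ray(c,p);P=np.eye(3)-np.outer(d,d);M+=P;v+=P@o
    return np.linalg.solve(M,v)
def proj(c,X):
    u=K[c]@(E[c][:,:3]@X+E[c][:,3]); return u[:2]/u[2]
E
python3 - <<'E'
from h import *
np.set_printoptions(precision=4,suppress=True)
A=lambda x,y:((x+.5)/4.8+254.5,(y+.5)/4.8+214.5)
B=lambda x,y:((x+.5)/6+181.5,(y-299.5)/6+278.5)
C=lambda x,y:((x-399.5)/6+309.5,(y+.5)/6+164.5)
D=lambda x,y:((x-399.5)/6+321.5,(y-299.5)/6+119.5)
print("seal tri",tri(A(152,168),C(546,88)),onz('t',A(152,168),.122),onz('s',C(546,88),.122))
e1=tri(B(103,388),D(535,365));e2=tri(B(163,510),D(677,389))
print("wing ends",e1,e2,(e1+e2)/2)
for c,f,g in(('t',B(103,388),B(163,510)),('s',D(535,365),D(677,389))):
    p,q=onz(c,f,.052),onz(c,g,.052);print("wing z52",c,(p+q)/2,np.linalg.norm(p-q),np.degrees(np.arctan2(*(p-q)[1::-1])))
print("cap rim top centre",onz('t',B(153,449),.02))
ax=onz('t',A(152,168),.122)
for p in((140,112),(212,160),(95,185),(168,232)):
    d=onz('t',A(*p),.106)-ax;print("lug",np.degrees(np.arctan2(d[1],d[0])),np.hypot(*d[:2]))
cs=[onz('t',A(*p),.084) for p in((38,62),(255,38),(287,293))]
print(cs,np.degrees(np.arctan2(*(cs[1]-cs[2])[1::-1])),np.degrees(np.arctan2(*(cs[0]-cs[1])[1::-1])))
for p in((477,110),(625,185),(500,190)):
    d=onz('s',C(*p),.106)-ax;print("slug",np.degrees(np.arctan2(d[1],d[0])),np.hypot(*d[:2]))
E
```

```text
seal tri [0.55   0.0599 0.1184] [0.5492 0.0591 0.122 ] [0.5528 0.0577 0.122 ]
wing ends [0.4525 0.2337 0.073 ] [0.4387 0.2588 0.0288] [0.4456 0.2463 0.0509]
wing z52 t [0.4446 0.2465 0.052 ] 0.04947296759679299 26.462497443574296
wing z52 s [0.4479 0.2443 0.052 ] 0.04955922398055786 -151.28572789751132
cap rim top centre [0.4442 0.2476 0.02  ]
lug 13.12982243370901 0.026976249327159665
lug -79.64325064082679 0.025018082789676346
lug 100.67429082522438 0.026566467276027236
lug -169.08340273191416 0.026565501834309266
[array([0.6022, 0.1123, 0.084 ]), array([0.6101, 0.0155, 0.084 ]), array([0.4967, 0.0042, 0.084 ])] 5.704589518760764 94.69151832944428
slug -148.4842231871986 0.018112673847609416
slug -4.382013654469646 0.035546882170420235
slug -68.9121246189729 0.03050531491762249
```

Fit: cap wing at about (0.446, 0.2455), yaw 27.5°. Neck axis is about (0.551, 0.0585), tub yaw about 5°, and the gap middle is about 57° in world. I'll move to hover over the cap, taking the half-turn grasp so joint 6 keeps its margin.

```bash
python3 -m inch '[135,-164,-30,-68,100,270,-328,-90,-135,100,270,-328,-90,-135,100,270,-328,-90,-135,100,270,-328,-90,-135,100,270,-328,-90,-135,100,270,-328,-90,-135,100,270,-328,-90,-135,100,270,-328,-90,-135,100,270,-328,-90,-135,100]' 20; python3 -m inch '[0,0,0,0,100]'; python3 - <<'E'
from plant import robot
print(robot.read_state()['q'])
E
```

```text
t: 0.93
tool_pos: [0.4356, 0.2571, 0.1318]
orientation: [-2.202, -2.24, 0.0]
force: [-0.1, 0.4, 0.2]
opening: 0.0934
gripper_force: 0.0
t: 1.02
tool_pos: [0.4376, 0.253, 0.1302]
orientation: [2.209, 2.231, -0.005]
force: [-0.9, -0.7, 0.6]
opening: 0.0929
gripper_force: 0.0
[ 0.42475693 -0.0635858   1.85033942 -0.00276481  1.35734521  0.41543546]
```

```bash
python3 -m inch '[8,-7,-20,-63,100,8,-7,-20,-63,100,8,-7,-20,-63,100,8,-7,-20,-63,100,8,-7,-20,-63,100,8,-7,-20,-63,100,8,-7,-20,-63,100,8,-7,-20,-63,100,8,-7,-20,-63,100,8,-7,-20,-63,100]'; python3 -m inch '[0,0,0,0,100,0,0,0,0,100]'; python3 - <<'E'
from plant import robot,read_camera
import cv2,numpy as np
print(robot.read_state()['q'])
a=read_camera("scene")["image"];b=read_camera("top")["image"]
k=lambda i,x,y:cv2.resize(np.clip(i[y:y+120,x:x+80]*1.6,0,255).astype(np.uint8),None,fx=5,fy=5,interpolation=cv2.INTER_CUBIC)
cv2.imwrite("pics/hover.png",np.hstack([k(b,170,240),k(a,320,70)]))
E
```

```text
t: 1.85
tool_pos: [0.4425, 0.2522, 0.1121]
orientation: [3.047, 0.763, -0.001]
force: [-0.1, -0.9, 0.4]
opening: 0.093
gripper_force: 0.0
t: 2.02
tool_pos: [0.4428, 0.2521, 0.1123]
orientation: [-3.045, -0.775, 0.001]
force: [-0.7, -0.8, 0.2]
opening: 0.0931
gripper_force: 0.0
[ 4.16901666e-01 -3.70045114e-02  1.85898558e+00  1.02735605e-04
  1.31997822e+00  1.48939578e+00]
```

View pics/hover.png

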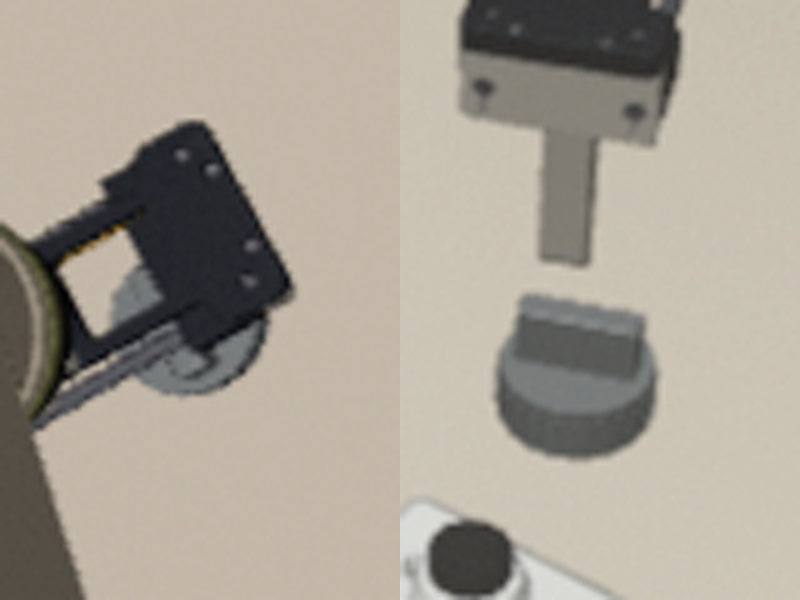

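```bash
python3 - <<'E'
from h import *
T=np.array([.4428,.2521,.1123]);y=np.radians(28.6);w=np.array([np.cos(y),np.sin(y),0]);n=np.array([w[1],-w[0],0])
cr=lambda u:((u-[320,70])*5+[400,0]).round(0)
for o in(.064,.047):
    print(o,[cr(proj('s',T+n*o+w*a)) for a in(-.0075,.0075)])
print("wing pred",[cr(proj('s',np.array([.446,.2455,.052])+w*a)) for a in(-.026,.026)])
print("wing obs ~ (523,300)-(643,318) centreline of top face")
E
```

```text
0.064 [array([538., 274.]), array([576., 281.])]
0.047 [array([547., 247.]), array([585., 253.])]
wing pred [array([516., 298.]), array([640., 319.])]
wing obs ~ (523,300)-(643,318) centreline of top face
```

Scene view: the finger tip at crop (565,262) and the wing at (523,300)–(643,318) match the model to about 1 px. I'll descend and grip.

```bash
python3 -m inch '[3,-6,-30,-1,100,3,-6,-60,-1,100,3,-6,-76,-1,80,3,-6,-81,-1,50,3,-6,-81,-1,30,3,-6,-81,-1,20,3,-6,-81,-1,15,3,-6,-81,-1,5,3,-6,-81,-1,5,3,-6,-81,-1,5]' 25; python3 -m inch '[0,0,0,0,0,0,0,0,0,0,0,0,0,0,0,0,0,0,0,0]' 25
```

```text
t: 2.95
tool_pos: [0.4468, 0.2463, 0.0324]
orientation: [-3.052, -0.742, -0.003]
force: [-0.9, -0.1, -0.2]
opening: 0.0442
gripper_force: 0.0
t: 3.28
tool_pos: [0.446, 0.2459, 0.0314]
orientation: [3.053, 0.742, -0.0]
force: [-0.0, 0.5, -0.7]
opening: 0.0175
gripper_force: 0.0
```

```bash
python3 -m inch '[0,0,0,0,0,0,0,0,0,0,0,0,0,0,0,0,0,0,0,0]' 25;  python3 -m inch '[0,0,30,0,0,0,0,60,0,0,0,0,100,0,0,0,0,130,0,0,0,0,130,0,0,0,0,130,0,0]';
```

```text
t: 3.62
tool_pos: [0.446, 0.246, 0.0314]
orientation: [-3.053, -0.742, 0.0]
force: [-0.2, -0.9, 0.6]
opening: 0.014
gripper_force: 25.0
t: 4.12
tool_pos: [0.4477, 0.2466, 0.1638]
orientation: [-3.052, -0.742, -0.008]
force: [-0.4, 0.6, -1.2]
opening: 0.0135
gripper_force: 25.0
```

```bash
python3 -m inch '[30,-54,15,10,0,60,-107,15,20,0,90,-160,15,30,0,105,-187,15,30,0,105,-187,15,30,0,105,-187,15,30,0,105,-187,15,30,0,105,-187,15,30,0,105,-187,15,30,0,105,-187,15,30,0]'; python3 -m inch '[0,0,0,0,0,0,0,0,0,0,0,0,0,0,0]'; python3 - <<'E'
from plant import robot,read_camera
import cv2,numpy as np
print(robot.read_state()['q'])
a=read_camera("scene")["image"];b=read_camera("top")["image"]
k=lambda i,x,y:cv2.resize(np.clip(i[y:y+120,x:x+80]*1.6,0,255).astype(np.uint8),None,fx=5,fy=5,interpolation=cv2.INTER_CUBIC)
cv2.imwrite("pics/over.png",np.hstack([k(b,250,190),k(a,290,110)]))
E
```

```text
t: 4.95
tool_pos: [0.5499, 0.0601, 0.1753]
orientation: [-2.755, -1.507, 0.003]
force: [-0.6, -0.0, 0.4]
opening: 0.0138
gripper_force: 25.0
t: 5.2
tool_pos: [0.5508, 0.0598, 0.1765]
orientation: [-2.756, -1.508, -0.0]
force: [0.5, 0.3, -0.8]
opening: 0.0136
gripper_force: 25.0
[1.55064645e-02 2.96499318e-02 1.67168258e+00 8.52695681e-05
 1.44018368e+00 5.84632140e-01]
```

View pics/over.png

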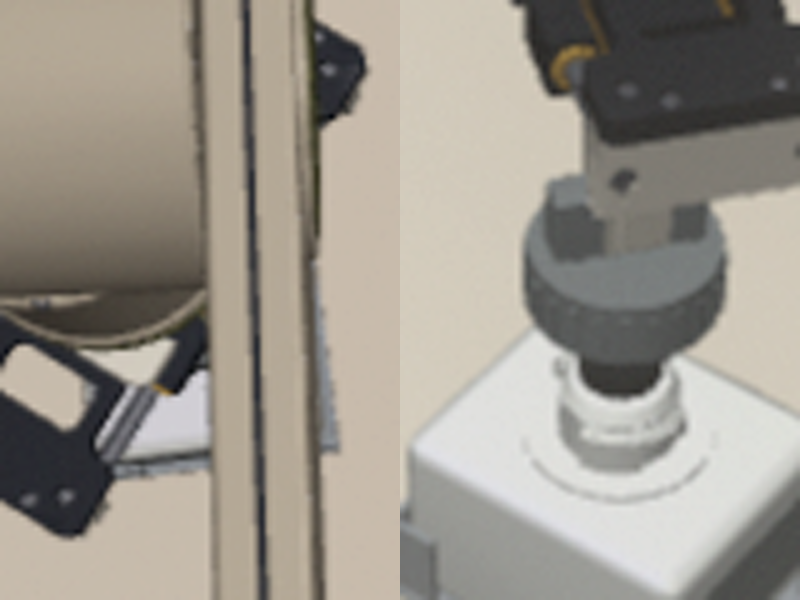

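```bash
python3 - <<'E'
from h import *
cr=lambda u:np.round((u-[290,110])*5+[400,0]+2,0)
th=np.linspace(0,2*np.pi,361)
def circ(x,y,z,r):
    P=np.array([cr(proj('s',np.array([x+r*np.cos(t),y+r*np.sin(t),z]))) for t in th]);return P
def s(n,P):print(n,'L',P[:,0].min(),'R',P[:,0].max(),'T',P[:,1].min(),'B',P[:,1].max())
x,y,z=.5508,.0598,.1765-.0314
s('cap top',circ(x,y,z+.026,.033));s('cap bot',circ(x,y,z,.033))
for X,Y in((.551,.0585),(.5492,.0591),(.5528,.0577)):
  s('seal',circ(X,Y,.122,.015));s('necktop',circ(X,Y,.110,.021));s('neckbase',circ(X,Y,.084,.021))
w=np.array([np.cos(np.radians(57.4)),np.sin(np.radians(57.4)),0])
print([cr(proj('s',np.array([x,y,z+.052])+w*a)) for a in(-.026,.026)])
E
```

```text
cap top L 524.0 R 726.0 T 168.0 B 304.0
cap bot L 525.0 R 722.0 T 226.0 B 362.0
seal L 575.0 R 663.0 T 314.0 B 376.0
necktop L 557.0 R 679.0 T 327.0 B 413.0
neckbase L 557.0 R 676.0 T 380.0 B 466.0
seal L 573.0 R 660.0 T 311.0 B 372.0
necktop L 555.0 R 676.0 T 324.0 B 410.0
neckbase L 554.0 R 673.0 T 376.0 B 462.0
seal L 578.0 R 666.0 T 318.0 B 380.0
necktop L 560.0 R 682.0 T 331.0 B 417.0
neckbase L 559.0 R 679.0 T 383.0 B 470.0
[array([549., 187.]), array([705., 161.])]
```

Scene view: the cap edges at crop x 525/725, bottom 362, match the tool-based model. The neck (558–684, base 472) puts the axis nearer (0.5525, 0.058). I'll correct for that and lower to just above lug contact.

```bash
python3 -m inch '[2,-2,0,0,0,2,-2,-15,0,0,2,-2,-30,0,0,2,-2,-36,0,0,2,-2,-36,0,0,2,-2,-36,0,0]'; python3 -m inch '[0,0,-2,0,0,0,0,-2,0,0,0,0,-2,0,0]';python3 -m inch '[0,0,-2,0,0,0,0,-2,0,0,0,0,-2,0,0]'
```

```text
t: 5.8
tool_pos: [0.5529, 0.0569, 0.1404]
orientation: [-2.756, -1.506, 0.001]
force: [-0.1, 0.6, -0.4]
opening: 0.0138
gripper_force: 25.0
t: 6.05
tool_pos: [0.5535, 0.057, 0.1392]
orientation: [2.756, 1.507, 0.002]
force: [0.2, 0.1, -0.8]
opening: 0.014
gripper_force: 25.0
t: 6.3
tool_pos: [0.553, 0.0569, 0.1364]
orientation: [-2.757, -1.507, 0.0]
force: [-0.6, 0.2, -1.2]
opening: 0.0137
gripper_force: 25.0
```

```bash
for i in 1; do python3 -m inch '[0,1,-2,0,0,0,1,-2,0,0,0,1,-2,0,0]'; done; python3 -m inch '[0,0,-1.5,0,0,0,0,-1.5,0,0,0,0,-1.5,0,0]'
```

```text
t: 6.55
tool_pos: [0.553, 0.0581, 0.1344]
orientation: [-2.757, -1.507, 0.0]
force: [-0.3, 1.0, -0.7]
opening: 0.0137
gripper_force: 25.0
t: 6.8
tool_pos: [0.5527, 0.0581, 0.1326]
orientation: [-2.756, -1.507, 0.001]
force: [-1.6, 1.8, 0.4]
opening: 0.0141
gripper_force: 25.0
```

```bash
python3 - <<'E'
from plant import robot,read_camera
import numpy as np
for i in range(3):
    s=robot.read_state(); print(np.round(s['tool_pos'],4),np.round(s['force'],1),np.round(s['wrist_torque'],2)); read_camera("scene")
E
```

```text
[0.5527 0.0581 0.1326] [-1.6  1.8  0.4] [0.21 0.44 0.02]
[0.5527 0.0581 0.1327] [-1.4  1.8 -0.3] [0.16 0.42 0.01]
[0.5527 0.0581 0.1326] [-1.4  0.6  0. ] [0.15 0.42 0.01]
```

Cap origin is at about 101 mm, so the lugs are in the gaps, with a slight side load. I'll relieve it and press down.

```bash
python3 -m inch '[-0.5,0.5,-2,0,0,-0.5,0.5,-2,0,0,-0.5,0.5,-2,0,0]'; python3 -m inch '[0,0,-2,0,0,0,0,-2,0,0,0,0,-2,0,0]'
```

```text
t: 7.2
tool_pos: [0.5526, 0.0584, 0.1308]
orientation: [2.756, 1.507, 0.0]
force: [-0.7, 0.5, -0.3]
opening: 0.014
gripper_force: 25.0
t: 7.45
tool_pos: [0.5527, 0.0584, 0.129]
orientation: [2.757, 1.507, 0.0]
force: [-0.1, -0.2, 1.0]
opening: 0.0139
gripper_force: 25.0
```

```bash
python3 -m inch '[0,0,-2,0,0,0,0,-2,0,0,0,0,-2,0,0]'; python3 - <<'E'
from plant import robot
import numpy as np
s=robot.read_state(); print(np.round(s['tool_pos'],4),np.round(s['force'],1),np.round(s['wrist_torque'],2))
E
```

```text
t: 7.7
tool_pos: [0.5527, 0.0584, 0.1271]
orientation: [2.757, 1.507, 0.0]
force: [-1.0, 0.1, 2.6]
opening: 0.014
gripper_force: 25.0
[0.5527 0.0584 0.1271] [-1.   0.1  2.6] [-0.17  0.36 -0.04]
```

```bash
python3 -m inch '[0,0,-2,0,0,0,0,-3,0,0,0,0,-3,0,0,0,0,-3,0,0]'; python3 -m inch '[0,0,-1.5,0,0,0,0,-1.5,0,0,0,0,-1.5,0,0]'
```

```text
t: 8.03
tool_pos: [0.5527, 0.0584, 0.1243]
orientation: [2.756, 1.507, 0.0]
force: [-2.1, -0.7, 4.9]
opening: 0.0136
gripper_force: 25.0
t: 8.28
tool_pos: [0.5527, 0.0584, 0.123]
orientation: [2.756, 1.506, 0.001]
force: [-2.8, 0.1, 6.4]
opening: 0.0137
gripper_force: 25.0
```

```bash
python3 -m inch '[0,0,-0.7,0,0,0,0,-0.7,0,0,0,0,-0.7,0,0]'; python3 - <<'E'
from plant import robot
import numpy as np
s=robot.read_state(); print(np.round(s['tool_pos'],4),np.round(s['force'],1),np.round(s['wrist_torque'],2))
E
```

```text
t: 8.53
tool_pos: [0.5527, 0.0584, 0.1225]
orientation: [2.756, 1.507, 0.001]
force: [-2.9, -0.5, 8.4]
opening: 0.0135
gripper_force: 25.0
[0.5527 0.0584 0.1225] [-2.9 -0.5  8.4] [-0.12  0.87 -0.01]
```

```bash
python3 -m inch '[-0.6,0,-0.8,0,0,-0.6,0,-0.8,0,0,-0.6,0,-0.8,0,0]'; python3 -m inch '[0,0,0,-4,0,0,0,0,-8,0,0,0,0,-12,0,0,0,0,-15,0,0,0,0,-15,0]'; python3 - <<'E'
from plant import robot
import numpy as np
s=robot.read_state(); print(np.round(s['tool_pos'],4),np.round(s['force'],1),np.round(s['wrist_torque'],2))
E
```

```text
t: 8.78
tool_pos: [0.5527, 0.0584, 0.122]
orientation: [2.756, 1.506, 0.003]
force: [-2.4, -0.4, 8.4]
opening: 0.0136
gripper_force: 25.0
t: 9.2
tool_pos: [0.5526, 0.0583, 0.122]
orientation: [2.931, 1.129, 0.002]
force: [-3.4, -0.3, 8.9]
opening: 0.0136
gripper_force: 25.0
[0.5526 0.0583 0.122 ] [-3.4 -0.3  8.9] [-0.15  0.71  0.1 ]
```

```bash
python3 -m inch '[-0.7,0,-0.6,0,0,-0.7,0,-0.6,-4,0,-0.7,0,-0.6,-8,0,-0.7,0,-0.6,-12,0,-0.7,0,-0.6,-15,0,-0.7,0,-0.6,-15,0]'; python3 - <<'E'
from plant import robot
import numpy as np
s=robot.read_state(); print(np.round(s['tool_pos'],4),np.round(s['force'],1),np.round(s['wrist_torque'],2))
E
```

```text
t: 9.7
tool_pos: [0.5525, 0.0584, 0.1218]
orientation: [3.053, 0.736, 0.005]
force: [-0.9, -0.6, 8.0]
opening: 0.0138
gripper_force: 25.0
[0.5525 0.0584 0.1218] [-0.9 -0.6  8. ] [-0.14  0.44  0.04]
```

```bash
cat > st.py <<'E'
from plant import robot
import numpy as np
s=robot.read_state(); o=s['orientation'];print(np.round(s['tool_pos'],4),np.round(s['force'],1),np.round(s['wrist_torque'],2),'yaw',np.degrees(2*np.arctan2(o[1],o[0]))%180,s['opening'])
E
python3 -m inch '[0,0,-0.6,0,0,0,0,-0.6,-3,0,0,0,-0.6,-6,0,0,0,-0.6,-9,0,0,0,-0.6,-9,0]' >/dev/null; python3 st.py; python3 -m inch '[0,0,0,-3,0,0,0,0,-6,0,0,0,0,-9,0,0,0,0,-9,0]'>/dev/null; python3 st.py
```

```text
[0.5524 0.0584 0.1212] [-0.9 -0.3  9.9] [-0.2   0.46  0.07] yaw 18.125773499748668 0.013688711451606392
[0.5524 0.0584 0.1212] [-2.2 -0.6  9.2] [-0.13  0.54  0.06] yaw 9.127238825775452 0.013977694529688037
```

```bash
python3 -m inch '[0,0,0,-4,0,0,0,0,-8,0,0,0,0,-12,0,0,0,0,-12,0]' >/dev/null; python3 st.py; python3 -m inch '[0,0,0,-2,0,0,0,0,-4,0,0,0,0,-4,0]'>/dev/null; python3 st.py;python3 -m inch '[0,0,0,-2,0,0,0,0,-4,0,0,0,0,-4,0]'>/dev/null; python3 st.py
```

```text
[0.5523 0.0584 0.1211] [-1.5 -0.7  9.7] [-0.03  0.58  0.08] yaw 177.06034523617103 0.013997672030774127
[0.5523 0.0584 0.1212] [-1.1  0.3  8.5] [-0.05  0.59  0.07] yaw 173.19634033526006 0.014055667541448576
[0.5524 0.0584 0.1212] [-1.6  0.1  9.7] [-0.01  0.59  0.07] yaw 169.19155856300472 0.01385934914343848
```

Yaw is −10.8° with no stop yet. I'll continue in small increments.

```bash
python3 -m inch '[0,0,0,-2,0,0,0,0,-2,0]' >/dev/null; python3 st.py; python3 -m inch '[0,0,0,-2,0,0,0,0,-2,0]'>/dev/null; python3 st.py;python3 -m inch '[0,0,0,-2,0,0,0,0,-2,0]'>/dev/null; python3 st.py
```

```text
[0.5523 0.0585 0.1212] [-2.4 -0.8  8.6] [0.02 0.61 0.06] yaw 167.20823380541395 0.01362368490475912
[0.5524 0.0585 0.1211] [-1.3 -0.5  9.9] [-0.01  0.57  0.15] yaw 165.20715293310548 0.013741401727982142
[0.5524 0.0585 0.1212] [-0.9 -1.   9.2] [-0.01  0.56  0.08] yaw 163.20491212259708 0.013929136462960538
```

```bash
python3 -m inch '[0,0,0,-2,0,0,0,0,-2,0]' >/dev/null; python3 st.py; python3 -m inch '[0,0,0,-1.5,0,0,0,0,-1.5,0]'>/dev/null; python3 st.py
```

```text
[0.5523 0.0585 0.1212] [-1.8 -0.2  9.8] [-0.01  0.55  0.17] yaw 161.2122637730725 0.01380650255456278
[0.5524 0.0584 0.1212] [-1.5  0.9  8.8] [-0.05  0.58  0.22] yaw 159.7481249158738 0.013694759871865664
```

```bash
python3 -m inch '[0,0,0,-1.5,0,0,0,0,-1.5,0]' >/dev/null; python3 st.py
```

```text
[0.5524 0.0584 0.1212] [-1.4 -1.4  9.6] [-0.07  0.55  0.39] yaw 158.25618321315199 0.013894744515154201
```

Hard stop found (0.39 N m at yaw −21.7°). I'll unwind a little, let the cap rise into the notches, and check the force.

```bash
python3 -m inch '[0,0,0,1.5,0,0,0,0,1.5,0]' >/dev/null; python3 st.py; python3 -m inch '[0,0,1,0,0,0,0,2,0,0,0,0,2.5,0,0,0,0,2.5,0,0]'>/dev/null; python3 st.py;python3 -m inch '[0,0,1,0,0,0,0,1,0,0,0,0,1,0,0]' >/dev/null; python3 st.py
```

```text
[0.5523 0.0584 0.1212] [-2.3 -0.4  8.9] [-0.04  0.53  0.21] yaw 159.92155895308957 0.01359882059585851
[0.5522 0.0584 0.1227] [5.3 0.5 2.2] [ 0.01 -0.69  0.27] yaw 159.8183807578327 0.013844112946411512
[0.5521 0.0584 0.1237] [4.9 0.1 3.1] [ 0.03 -0.85  0.27] yaw 159.8144061561448 0.013715817063534556
```

```bash
python3 -m inch '[0.8,0,0,0.8,0,0.8,0,0,0.8,0]' >/dev/null; python3 st.py; python3 -m inch '[0,0,0.7,0,0,0,0,0.7,0,0,0,0,0.7,0,0]'>/dev/null; python3 st.py
```

```text
[0.5522 0.0585 0.1236] [2.1 0.6 6. ] [ 0.02 -0.19  0.13] yaw 160.69319985772233 0.013927540411953748
[0.5522 0.0584 0.124 ] [ 4.1 -0.2  2.5] [-0.01 -0.47  0.15] yaw 160.6274043059869 0.01390262691984773
```

```bash
python3 -m inch '[0.5,0,0.4,0,0,0.5,0,0.4,0,0]' >/dev/null; python3 st.py; python3 -m inch '[0,0,0.5,0,0,0,0,0.5,0,0,0,0,0.5,0,0]'>/dev/null; python3 st.py
```

```text
[0.5522 0.0584 0.124 ] [1.4 0.8 2.6] [ 0.05 -0.19  0.2 ] yaw 160.62144356677786 0.013850266044975516
[0.5522 0.0584 0.1245] [ 1.3 -0.1  0.7] [ 0.   -0.14  0.19] yaw 160.62115421386915 0.013923138519407156
```

```bash
python3 -m inch '[0,0,0,1.5,0,0,0,0,1.5,0]' >/dev/null; python3 st.py; python3 -m inch '[0,0,0.3,1.5,0,0,0,0.3,1.5,0]'>/dev/null; python3 st.py;
```

```text
[0.5523 0.0585 0.1248] [-0.1 -0.3  3.6] [-0.01  0.1   0.09] yaw 162.18129547958588 0.013679548806475806
[0.5523 0.0585 0.1253] [-1.  -0.3  4.7] [ 0.06  0.27 -0.05] yaw 163.64187043480825 0.013950256212081248
```

```bash
python3 -m inch '[0,0,0.6,0,0,0,0,0.6,0,0]' >/dev/null; python3 st.py; python3 -m inch '[0,0,0.6,0,0,0,0,0.6,0,0]'>/dev/null; python3 st.py;
```

```text
[0.5522 0.0585 0.1255] [-0.6 -0.3  1.5] [ 0.09  0.11 -0.06] yaw 163.56641128842136 0.014086482076457602
[0.5522 0.0585 0.1255] [ 2.4  0.8 -2.8] [ 0.06 -0.36  0.03] yaw 163.59277169631997 0.013689978728263247
```

The cap is caught: it stops at TCP 0.1255 (origin about 94.1 mm) and resists both lift and back-turn. I'll release it and retreat.

```bash
python3 -m inch '[0,0,-0.5,0,0,0,0,-0.5,0,5,0,0,-0.5,0,40,0,0,-0.5,0,40,0,0,-0.5,0,40,0,0,-0.5,0,40]'; python3 -m inch '[0,0,20,0,50,0,0,50,0,50,0,0,90,0,50,-40,0,110,0,50,-80,40,120,0,50,-120,80,120,0,50,-150,110,120,0,50,-160,120,120,0,50,-160,120,120,0,50,-160,120,120,0,50]'; python3 - <<'E'
from plant import read_camera
import cv2,numpy as np
a=read_camera("scene")["image"];b=read_camera("top")["image"]
k=lambda i,x,y:cv2.resize(np.clip(i[y:y+120,x:x+80]*1.6,0,255).astype(np.uint8),None,fx=5,fy=5,interpolation=cv2.INTER_CUBIC)
cv2.imwrite("pics/end.png",np.hstack([k(b,250,190),k(a,290,130)]))
E
```

```text
t: 15.03
tool_pos: [0.5525, 0.0584, 0.1259]
orientation: [3.109, -0.448, -0.0]
force: [0.6, 0.5, -0.2]
opening: 0.0353
gripper_force: 0.0
t: 15.87
tool_pos: [0.3913, 0.1801, 0.2464]
orientation: [-3.11, 0.441, -0.002]
force: [1.1, -0.6, 0.6]
opening: 0.0469
gripper_force: 0.0
```

View pics/end.png

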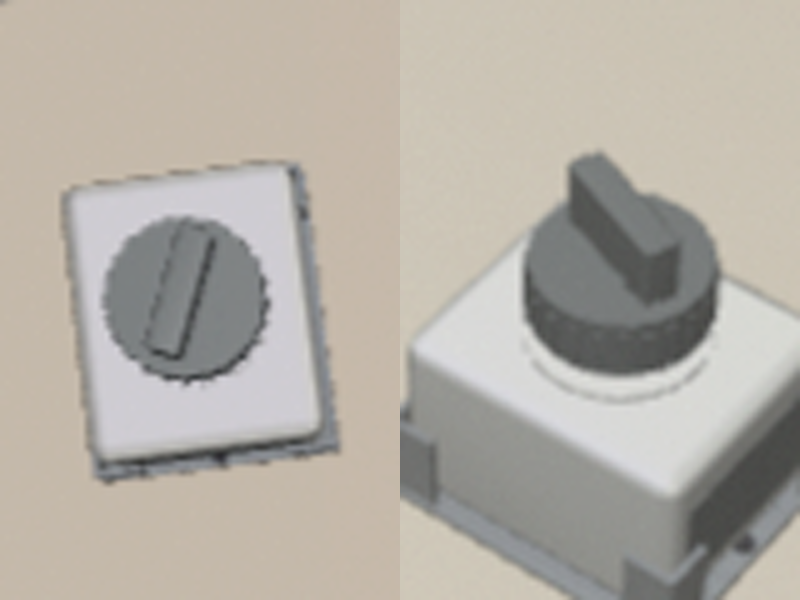

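The cap sits level over the neck (top crop (187,298), scene crop (620,290)). Its wing is about 22° off the tub's x, within the 30° limit, and the gripper is clear. I'll hand in.

```bash
python3 -c "
from plant import job
print(job.close_job())"
```

```text
the job is handed in; nothing more can be done
None
```

The cap is locked on the tub, level and released, and the job was handed in about 16 s into the 72 s allowed; `close_job` returned no verdict, so I don't know how it was judged.

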